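Set the pan square on the induction hob and start the timed programme

ROBOT

A 6-joint arm with a two-finger parallel gripper is mounted at the origin on the work surface. World frame = base frame: x ahead of the robot, y to its left, z up, the work surface at z = 0. Lengths are in m, angles in rad, forces in N, time in s.
With the tool pointing down it reaches from about 0.2 to 0.875 m from the base axis. Payload 3.4 kg.
Tool frame: the origin (TCP) lies at the very end of the fingers, on their centre line; the grasp point (between the pads) lies 19 mm behind it (ctrl.grasp_offset is the distance from the TCP to the grasp point, in m); z points along the fingers, y is the direction in which the jaws open and shut (so a half turn about z gives the same grasp; the last joint's range is limited). The gripper opens to 94 mm and grips with 3 to 60 N. Pads are 16 mm wide; open, the fingers measure 119 mm over their backs; the gripper's body (75 mm by 177 mm) begins 78 mm behind the grasp point.
Start: joints at [-1.294, 0.276, 1.505, -0, 1.361, -0.121], TCP at [0.223, -0.53, 0.205] pointing down, gripper open.
Joint ranges: [-2.89, 2.89], [-0.75, 2.08], [0.22, 2.7], [-1.18, 4.32], [0.11, 2.71], [-2.7, 2.7]. Speed limits (rad/s): [2.57, 2.57, 3.14, 3.14, 3.14, 3.14].

INTERFACE

Orientations are given as a unit quaternion [w, x, y, z].
In Python, from station import ctrl, eyes, workorder gives the robot as it stands. The module is installed in compiled form; this text tells all that it offers.
- The arm moves only by the shell command python3 -m crank 'ROWS' [FORCE]. ROWS is text: rows parted by semicolons, each of 5 numbers parted by spaces: the closure, from 0 (fully open) to 1 (shut), then the shift along the tool's x, y, z in mm, then the turn about the tool's z in degrees. A call has 1 to 10 rows; each row shifts and turns the commanded pose from where the row before left it, along the tool's axes as they then stand; what a row does not reach is not made up. A row lasts 1/8 s, in which the tool goes at most 62.5 mm and 10.7 degrees, less where a joint would pass 70% of its speed; a pose out of reach is approached as far as the arm can. A call is refused whole if a number of a shift passes 62.5 or a number of a turn 10.7, either way. A call with a gripper value outside its range is refused whole. The fingers move at their own pace and stop on an object; FORCE is the grip in N (left out, the last holds). Time passes only in rows, so rows that do not move let the fingers close. It gives the time, the measured TCP pose, the force and the opening at its end, in the units of the state.
- ctrl.get_state(): the state, without advancing time (a new reading comes with each control period).
- eyes.grab_frame(name): name is "side" or "top"; returns (picture, depth): 400x640x3 uint8, red, green, blue; 400x640 float32, m along the optical axis (not along the pixel's ray), 0 where there is no reading.
- eyes.camera_info(name): a dict with "mtx" (3x3 intrinsics, pixels), "dist_coeffs" ([k1, k2, p1, p2, k3] as OpenCV has them; the pictures are not rectified), "position" and "orientation" of the camera in the world. Camera axes: x right, y up, looking along -z (the intrinsics and any distortion apply to the point x, -y, -z); pixel columns grow to the right and rows downward; lengths in m; the calibration is good to about 2 mm. A picture is of the moment at which its call begins. camera_info takes no time and is no camera call.
- workorder.close_job(): hands the job in, once; it reports no verdict.
Trained networks look in the newest picture that a camera, given by its name, has taken for a name from the list of things; names that differ only in an ending like _2 or _b are one class to them, and where a whole thing is asked for, a point or a joint stands for the part that bears it (a point fixed in the world has none). Each returns a list of dicts, best first, with "confidence" (0 to 1); they miss things now and then, are a little off and sometimes report something else, mostly with a low value. They report only what shows in the picture. A call takes as long as a camera call.
- eyes.spot_in(camera, query): "bbox" ([left, top, right, bottom] in pixels, round what is visible of it).
- eyes.silhouettes(camera, query): "mask" (400x640 bool, what is visible of it) and "bbox" ([left, top, right, bottom] in pixels, round what is visible of it).
- eyes.tip_of(camera, query): "xy" ([column, row] in pixels: a listed point, or the origin of a listed thing).
The state is a dict: "t": time; "joints": joint angles; "joint_vel": joint speeds; "joint_torque": joint torques, N m; "eef_pos": TCP position; "tool_rot": TCP orientation; "force": force on the tool from outside, world axes, zero at the start; "wrist_torque": the same for the moment, N m; "grip_width": finger opening in m.
Only numpy, scipy, OpenCV 4.12 (cv2) and the standard library are available. Lean on these libraries where they do the work, as an engineer would, in place of code of your own. Each camera call takes 0.05 s, during which the arm holds its last target. There are 200 camera calls.

TASK

Put the square pan squarely in the middle of the corner marks on the induction hob, with its handle pointing straight out to the left or right side, whichever is clear of the stack of blue tumblers. Only then start cooking: press the keys one at a time, each fully down and let up again, in this order: On (red), Menu (three bars), Timer (clock), Plus (cross), Start (green). Do not press the lock or minus key, nor any key while the pan is out of place, and leave everything else standing where it is.

Things in the scene. Friction and masses are not known exactly. Their poses are not given: they have to be found in the camera images.
- hob: portable induction hob, fixed, 360 mm deep (its x) by 280 mm wide (its y), top 60 mm above the worktop. Origin: centre of its underside, on the worktop. Its x points from the key panel (the front, at the robot's side) to its back, its y to its left, z up. The front 90 mm is an aluminium panel with seven spring keys in one row, 135 mm in front of the hob's centre, 34 mm apart; the rest is black glass with white corner marks round the place of the pan
- zone (a point): centre of the cooking place on the glass (the middle of the printed ring and the four white corner marks, which outline a 162 mm square parallel to the hob's sides); 40 mm behind the hob's centre, 60 mm above the worktop; axes as the hob's
- pan: loose square steel pan, 150 by 150 mm, 45 mm high, walls 4 mm, open on top, 0.4 to 0.8 kg, on the glass. Origin: centre of its underside. Its level black handle points along its -x: 22 mm wide, 16 mm high, 80 to 220 mm from the centre, its middle 38 mm above the underside. It starts up to 45 mm off centre, handle to the front over the keys. It slides when pushed or dragged
- handle_end (a point): free end of the pan's handle, 220 mm from the pan's centre and 38 mm above its underside; axes as the pan's
- key_lock (a joint): lock key (black, white padlock mark; not needed), same cap as the others, 102 mm to the left of the hob's centre line in the row of keys. Travel of the lock key in m: 0 up, 0.004 fully down; a spring returns it; moving it takes about 1.5 N at first and 3.5 N fully down
- top_menu (a point): centre of the top of the menu key (black, three white bars): round cap, 18 mm across, standing 7 mm proud of the panel when up (67 mm above the worktop); 135 mm in front of the hob's centre, 68 mm to the left of the hob's centre line; it moves with the key
- key_menu (a joint): Travel of the menu key in m: 0 up, 0.004 fully down; a spring returns it; moving it takes about 1.5 N at first and 3.5 N fully down
- key_minus (a joint): minus key (black, one white bar; not needed), same cap as the others, 34 mm to the left of the hob's centre line in the row of keys. Travel of the minus key in m: 0 up, 0.004 fully down; a spring returns it; moving it takes about 1.5 N at first and 3.5 N fully down
- top_plus (a point): centre of the top of the plus key (black, white cross): round cap, 18 mm across, standing 7 mm proud of the panel when up (67 mm above the worktop); 135 mm in front of the hob's centre, on the hob's centre line; it moves with the key
- key_plus (a joint): Travel of the plus key in m: 0 up, 0.004 fully down; a spring returns it; moving it takes about 1.5 N at first and 3.5 N fully down
- top_timer (a point): centre of the top of the timer key (black, white clock face): round cap, 18 mm across, standing 7 mm proud of the panel when up (67 mm above the worktop); 135 mm in front of the hob's centre, 34 mm to the right of the hob's centre line; it moves with the key
- key_timer (a joint): Travel of the timer key in m: 0 up, 0.004 fully down; a spring returns it; moving it takes about 1.5 N at first and 3.5 N fully down
- top_start (a point): centre of the top of the start key (plain green): round cap, 18 mm across, standing 7 mm proud of the panel when up (67 mm above the worktop); 135 mm in front of the hob's centre, 68 mm to the right of the hob's centre line; it moves with the key
- key_start (a joint): Travel of the start key in m: 0 up, 0.004 fully down; a spring returns it; moving it takes about 1.5 N at first and 3.5 N fully down
- top_on (a point): centre of the top of the on key (red, one short white bar): round cap, 18 mm across, standing 7 mm proud of the panel when up (67 mm above the worktop); 135 mm in front of the hob's centre, 102 mm to the right of the hob's centre line; it moves with the key
- key_on (a joint): Travel of the on key in m: 0 up, 0.004 fully down; a spring returns it; moving it takes about 1.5 N at first and 3.5 N fully down
- cups: stack of nested blue plastic tumblers, 74 mm across, 150 mm tall, upright beside the hob on the left or the right, in the way of a pan handle turned to that side; leave alone. Origin: centre of its underside
- tin: round steel spice tin, 93 mm across, 50 mm tall, beside the hob on the side opposite the blue tumblers; a handle set on that side passes above it; leave alone. Origin: centre of its underside
- salt: clear jar with a red cap, 48 mm across, 85 mm tall, beside a front corner of the hob; leave alone. Origin: centre of its underside
- masala: amber jar with a yellow cap, 48 mm across, 85 mm tall, beside the other front corner of the hob; leave alone. Origin: centre of its underside
- bottle: blue plastic bottle with a white cap, 60 mm across, 180 mm tall, standing well to one side of the hob; leave alone. Origin: centre of its underside
- tumbler: steel tumbler, 72 mm across, 95 mm tall, standing well to one side of the hob; leave alone. Origin: centre of its underside
- spatula: wooden spatula, 260 mm long, lying flat on the worktop to the front right; leave alone. Origin: under its middle
- pot: open steel pot, 130 mm across the rim, 90 mm tall, far left; leave alone. Origin: centre of its underside

How it is judged:
On the way, in this order (a step that is already met when the one before it is completed fails the run):
1. the pan stands in the middle of the corner marks, square to them, handle out to the clear side, at rest (horizontal distance between pan and zone below 0.012 m and angle between the x axis of pan and the y axis of hob, either way round below 0.14 rad and angle between pan's own z axis and vertical below 0.05 rad and z of pan in the frame of zone below 0.005 m and horizontal distance between handle_end and cups above 0.15 m and linear speed of pan below 0.02 m/s and angular speed of pan below 0.2 rad/s), for 0.3 s.
2. the On key is pressed fully down (value of joint key_on above 0.0028 m), for 0.05 s.
3. the Menu key is pressed fully down (value of joint key_menu above 0.0028 m), for 0.05 s.
4. the Timer key is pressed fully down (value of joint key_timer above 0.0028 m), for 0.05 s.
5. the Plus key is pressed fully down (value of joint key_plus above 0.0028 m), for 0.05 s.
6. the Start key is pressed fully down (value of joint key_start above 0.0028 m), for 0.05 s.
At the end, for the whole second after the job is handed in: The pan rests flat on the glass, centred in the marks within 12 mm, square within 8 degrees, handle on the side away from the blue tumblers; On, Menu, Timer, Plus, Start were pressed in order (2.8 of 4 mm) and all keys are up; all other things are upright and within 25 mm of where they were (horizontal distance between pan and zone below 0.012 m and angle between the x axis of pan and the y axis of hob, either way round below 0.14 rad and angle between pan's own z axis and vertical below 0.05 rad and z of pan in the frame of zone below 0.005 m and horizontal distance between handle_end and cups above 0.15 m and linear speed of pan below 0.01 m/s and value of joint each of key_lock, key_menu, key_minus, key_plus, key_timer, key_start, key_on below 0.0012 m and distance of each of cups, tin, salt, masala, bottle, tumbler, spatula, pot from where it was at the start of the episode below 0.025 m and angle between each of cups, tin, salt, masala, bottle, tumbler, pot's own z axis and vertical below 0.2 rad); the robot touches nothing.
It fails at once if the lock or minus key is pressed (value of joint any of key_lock, key_minus above 0.002 m).
It fails at once if two keys are down at once (value of joint each of key_on, key_menu above 0.002 m or value of joint each of key_on, key_timer above 0.002 m or value of joint each of key_on, key_plus above 0.002 m or value of joint each of key_on, key_start above 0.002 m or value of joint each of key_menu, key_timer above 0.002 m or value of joint each of key_menu, key_plus above 0.002 m or value of joint each of key_menu, key_start above 0.002 m or value of joint each of key_timer, key_plus above 0.002 m or value of joint each of key_timer, key_start above 0.002 m or value of joint each of key_plus, key_start above 0.002 m).
It fails at once if a key is pressed while the pan is out of place (value of joint any of key_lock, key_menu, key_minus, key_plus, key_timer, key_start, key_on above 0.002 m and not (horizontal distance between pan and zone below 0.012 m and angle between the x axis of pan and the y axis of hob, either way round below 0.14 rad and angle between pan's own z axis and vertical below 0.05 rad and z of pan in the frame of zone below 0.005 m and horizontal distance between handle_end and cups above 0.15 m)).
It fails at once if a bystander is shifted more than 25 mm (distance of any of cups, tin, salt, masala, bottle, tumbler, spatula, pot from where it was at the start of the episode above 0.025 m).
It fails at once if a standing bystander is tipped (angle between any of cups, tin, salt, masala, bottle, tumbler, pot's own z axis and vertical above 0.35 rad).
It also fails if it takes over 58 s, if anything falls off the work surface, if the arm or the gripper's body presses on something with over 40 N, if the wrist force passes 120 N, or if a joint passes its speed limit or range.

## Working session

There is one attempt and no reset: what is moved stays moved. The work goes in short steps, Python scripts to look and compute and a shell command to move; the robot and the scene stay as the last step left them, time stands still between calls to the robot, and variables do not carry over. Pictures are saved under pics/ and viewed, about 8 in all and at most 12, crops included, and the job is handed in when it is done.

```bash
mkdir -p pics
cat > h.py <<'E'
import numpy as np, cv2
from scipy.spatial.transform import Rotation as R
from station import ctrl, eyes, workorder
def cam(n):
    c=eyes.camera_info(n); q=c["orientation"]
    return np.array(c["mtx"]),np.array(c["dist_coeffs"]),np.array(c["position"]),R.from_quat([q[1],q[2],q[3],q[0]]).as_matrix()
def ray(n,px):
    K,d,p,M=cam(n); u=cv2.undistortPoints(np.array(px,float).reshape(-1,1,2),K,d)[:,0]
    return p,np.c_[u[:,0],-u[:,1],-np.ones(len(u))]@M.T
def onz(n,px,z):
    p,r=ray(n,px); return p+r*((z-p[2])/r[:,2])[:,None]
def tri(a,pa,b,pb):
    A,ra=ray(a,[pa]);B,rb=ray(b,[pb]);ra,rb=ra[0],rb[0]
    s=np.linalg.lstsq(np.c_[ra,-rb],B-A,rcond=None)[0]
    P,Q=A+s[0]*ra,B+s[1]*rb; return (P+Q)/2,np.linalg.norm(P-Q)
def deproj(n,px,depth):
    p,r=ray(n,px); d=np.array([depth[int(round(y)),int(round(x))] for x,y in px]); return p+r*d[:,None]
def save(n,f):
    im,d=eyes.grab_frame(n); cv2.imwrite(f,im[:,:,::-1]); return im,d
E
python3 - <<'E'
from h import *
print(ctrl.get_state())
for n in("top","side"):
    print(n,eyes.camera_info(n)); save(n,f"pics/{n}0.png")
    for q in["zone","pan","handle_end","top_menu","top_plus","top_timer","top_start","top_on","cups","tin","salt","masala","hob"]:
        r=eyes.tip_of(n,q)
        print(q,[(np.round(x["xy"],1).tolist(),round(x["confidence"],2)) for x in r[:2]])
E
```

```text
{'t': 0.0, 'joints': array([-1.29396965e+00,  2.76598155e-01,  1.50611306e+00, -2.59214489e-05,
        1.36070768e+00, -1.20994213e-01]), 'joint_vel': array([-0.0014369 ,  0.00079981,  0.00154588,  0.00084182,  0.00183653,
       -0.00167254]), 'joint_torque': array([-1.04350209e-03, -4.04582191e+01, -2.37229925e+01,  6.99808029e-02,
        3.46175220e-02, -1.32036434e-04]), 'eef_pos': array([ 0.22259318, -0.52955002,  0.20461096]), 'tool_rot': array([-9.09363508e-04,  9.80281513e-01,  1.97603953e-01, -8.37097515e-05]), 'force': array([ 0.43656972, -0.06652549, -0.12540822]), 'wrist_torque': array([ 0.04394995, -0.03733062,  0.00418389]), 'grip_width': 0.09438701923175298}
top {'mtx': array([[434.26981012,   0.        , 312.22018168],
       [  0.        , 434.26981012, 195.77199882],
       [  0.        ,   0.        ,   1.        ]]), 'dist_coeffs': array([-0.07534219,  0.        ,  0.        ,  0.        ,  0.        ]), 'position': array([0.26246181, 0.01097531, 1.36685621]), 'orientation': array([ 0.71093899,  0.05839577, -0.06183255, -0.69809199])}
zone [([327.3, 201.0], 0.3)
[... 615 characters left out ...]
': array([-0.03088931,  0.        ,  0.        ,  0.        ,  0.        ]), 'position': array([0.13426065, 0.7603425 , 0.75962323]), 'orientation': array([-0.1959809 , -0.0948559 ,  0.41820777,  0.8818708 ])}
zone []
pan [([272.6, 201.6], 0.91)]
handle_end [([347.1, 207.0], 0.65)]
top_menu []
top_plus [([322.1, 212.3], 0.44), ([349.0, 186.2], 0.39)]
top_timer [([234.4, 258.4], 0.47)]
top_start [([330.3, 198.6], 0.54), ([346.4, 207.9], 0.27)]
top_on [([324.3, 213.1], 0.74), ([336.7, 189.0], 0.58)]
cups [([306.1, 178.5], 0.85), ([251.7, 355.7], 0.56)]
tin [([234.3, 258.2], 0.84)]
salt [([351.6, 184.1], 0.65)]
masala [([286.6, 289.8], 0.95)]
hob [([281.3, 216.9], 0.91), ([271.4, 199.5], 0.28)]
```

Run:
```python
import cv2
a=cv2.imread("pics/top0.png")[90:250,190:430]; b=cv2.imread("pics/side0.png")[130:330,180:420]
a=cv2.resize(a,None,fx=3.3,fy=3.3,interpolation=cv2.INTER_CUBIC);b=cv2.resize(b,None,fx=3,fy=3,interpolation=cv2.INTER_CUBIC)
cv2.imwrite("pics/c1.png",a);cv2.imwrite("pics/c2.png",b)
```

```text
(no output)
```

View pics/c1.png

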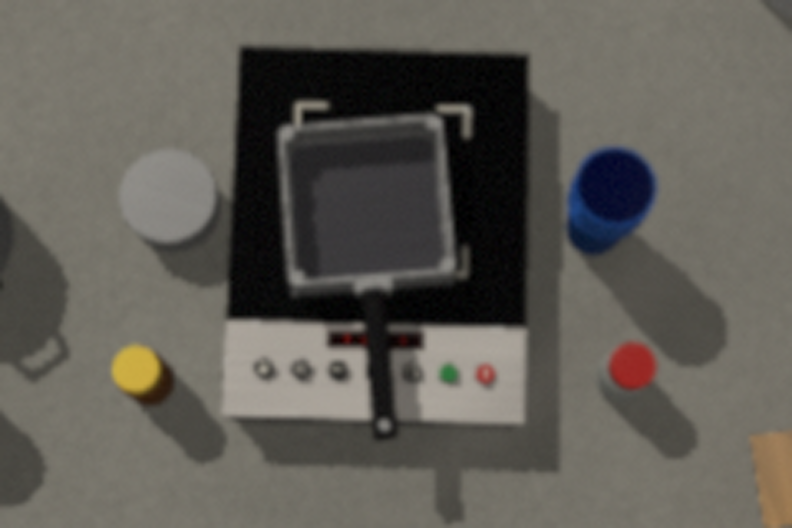

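View pics/c2.png

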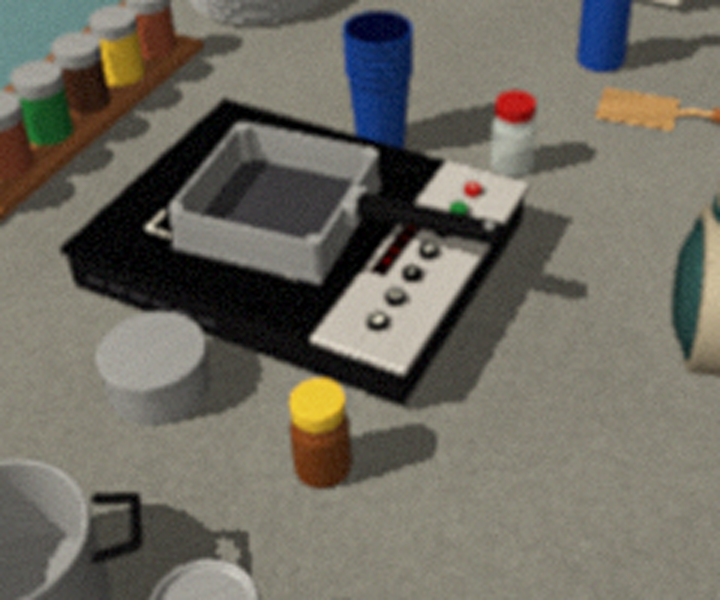

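The first crop (top) shows the tumblers on the right at crop (612,190) and the tin on the left at (168,195), so the handle must go left (+y). The pan is slightly yawed and sits left and front of the marks, whose back corners are at (295,102) and (471,106). The second crop (side) agrees with this. Next I measure with depth and rigid fits.

```bash
cat >> h.py <<'E'
def cloud(n,d):
    v,u=np.nonzero(d>0); p,r=ray(n,np.c_[u,v]); return p+r*d[v,u][:,None],u,v
def rect(P):
    (c,s,a)=cv2.minAreaRect((P[:,:2]*1000).astype(np.float32)); return np.round(c,1),np.round(s,1),round(a,2)
E
python3 - <<'E'
from h import *
from scipy.optimize import least_squares
for n in("top","side"):
    im,d=eyes.grab_frame(n); P,u,v=cloud(n,d)
    for q in("pan","hob"):
        s=eyes.silhouettes(n,q)
        if not s: print(n,q,"none");continue
        m=s[0]["mask"]; k=m[v,u]; Q=P[k]; print(n,q,s[0]["confidence"],k.sum(),"z pct",np.round(np.percentile(Q[:,2],[2,10,50,90,98])*1000,1))
        if q=="pan":
            T=Q[(Q[:,2]>.098)&(Q[:,2]<.115)]; print(" rim+handle n",len(T),rect(T), T[:,:2].min(0),T[:,:2].max(0))
            H=T[T[:,0]<T[:,0].min()+.07]; vx=cv2.fitLine(H[:,:2].astype(np.float32),cv2.DIST_HUBER,0,.01,.01).ravel(); print(" handle line",vx,len(H))
            B=T[T[:,0]>T[:,0].min()+.13]; print(" rim rect",rect(B))
        else:
            T=Q[(Q[:,2]>.053)&(Q[:,2]<.066)]; print(" top",len(T),rect(T))
# hob corner fit from picked pixels
def fit(px,model,z,n="top"):
    W=onz(n,px,z)[:,:2]; f=lambda p:(model@np.array([[np.cos(p[2]),np.sin(p[2])],[-np.sin(p[2]),np.cos(p[2])]])+p[:2]-W).ravel()
    r=least_squares(f,[W[:,0].mean(),W[:,1].mean(),0]); return r.x,np.round(r.fun.reshape(-1,2)*1000,1).tolist()
c=lambda L:np.array(L)/3.3+[190-.35,90-.35]
x,e=fit(c([(241,47),(528,55),(525,424),(222,415),(295,102),(471,106)]),np.array([[.18,.14],[.18,-.14],[-.18,-.14],[-.18,.14],[.121,.081],[.121,-.081]]),.06)
print("hob picks",x,e)
s=c([(295,102),(471,106)]); sd=np.array([(205,235)])
x2,e2=fit(c([(279,127),(441,114)]),np.array([[.075,.075],[.075,-.075]]),.105); print("pan picks",x2,e2)
K=np.array([[-.135,y] for y in(.102,.068,.034,-.068,-.102)])
print("keys",fit(c([(264,369),(302,369),(338,369),(449,373),(486,373)]),K,.067))
c2=lambda L:np.array(L)/3+[180-.33,130-.33]
for nm,a,b in[("on",(486,373),(473,188)),("start",(449,373),(459,208)),("lock",(264,369),(379,320)),("hobBackLeft?",(241,47),(65,248)),("handle end hole",(384,425),(489,226))]:
    print(nm,tri("top",c([a])[0],"side",c2([b])[0]))
for q,z in(("cups",0),("tin",0),("masala",0),("salt",0)):
    pt=[eyes.tip_of(n,q) for n in("top","side")]
    if pt[0] and pt[1]: print(q,tri("top",pt[0][0]["xy"],"side",pt[1][0]["xy"]))
E
```

```text
top pan 0.56 2993 z pct [ 59.7  63.2  68.1 105.8 108.9]
 rim+handle n 722 (array([548.9,  37.1]), array([296.5, 150.1]), 5.6) [ 0.40171124 -0.03597042] [0.69944188 0.12323099]
 handle line [0.9938178  0.11102333 0.43535957 0.02522208] 176
 rim rect (array([613.7,  43.4]), array([166.1, 150.1]), 5.6)
top hob 0.93 7401 z pct [32.1 56.5 60.2 64.1 67.6]
 top 6927 (array([601.8,  32.3]), array([281.1, 359.6]), 89.49)
side pan 0.82 3089 z pct [ 61.4  65.9  81.1 106.2 108.2]
 rim+handle n 901 (array([546.4,  35.4]), array([295.7, 155.1]), 6.25) [ 0.39858174 -0.03658593] [0.69855625 0.12721325]
 handle line [0.9954752  0.09502199 0.4244367  0.03173939] 188
 rim rect (array([611.1,  42.9]), array([164.7, 155.3]), 5.84)
side hob 0.57 6732 z pct [ 4.1 29.8 60.9 63.2 71.2]
 top 4908 (array([600.3,  31.7]), array([284.5, 361.9]), 89.52)
hob picks [ 0.60196775  0.03246755 -0.00874187] [[2.5, 1.5], [2.8, -1.8], [0.3, -0.7], [-0.4, 0.9], [-2.2, -3.1], [-2.9, 3.2]]
pan picks [0.6186099  0.04371016 0.10298296] [[-0.0, 0.2], [0.0, -0.2]]
keys (array([ 0.60129722,  0.0327147 , -0.00335083]), [[0.6, -0.1
[... 154 characters left out ...]
ray([ 0.46516436, -0.03490232,  0.06448823]), np.float64(0.0014732033039645757))
lock (array([0.46574898, 0.13528701, 0.06549635]), np.float64(0.0010460477607636427))
hobBackLeft? (array([0.77888061, 0.1684345 , 0.05925709]), np.float64(0.004344145550879394))
handle end hole (array([0.41138264, 0.02356853, 0.10502616]), np.float64(0.0010136790967216057))
cups (array([ 0.63108515, -0.17895858, -0.0014085 ]), np.float64(0.01002265377484552))
tin (array([0.6314911 , 0.2241372 , 0.00922783]), np.float64(0.0015662092145641673))
masala (array([0.45393069, 0.2191946 , 0.20183246]), np.float64(0.03828054245774098))
salt (array([ 0.67417516,  0.03033251, -0.33828202]), np.float64(0.6238765872576887))
```

Zone is about (0.6415, 0.032) and the hob yaw about -0.5°. Pan is about (0.620, 0.044) with yaw +5.8°. I'll grip the pan's right wall, slide the pan to the zone and turn it 96° clockwise.

```bash
python3 -m crank '0 0 0 -45 0;0 47.2 -25.5 0 0;0 47.2 -25.5 0 0;0 47.2 -25.5 0 0;0 47.2 -25.5 0 0;0 47.2 -25.5 0 0;0 47.2 -25.5 0 0;0 47.2 -25.5 0 0;0 47.2 -25.5 0 0;0 47.2 -25.5 0 0' 40; python3 -m crank '0 47.2 -25.5 0 -10.2;0 47.2 -25.5 0 -10.2;0 0 0 0 -10.2;0 0 0 0 -10.2;0 0 0 0 -10.2;0 0 0 0 -10.2;0 0 0 0 -10.2;0 0 0 0 -10.2;0 0 0 0 -10.2;0 0 0 0 -10.2'; python3 -m crank '0 0 0 0 -10.2;0 0 0 0 -10.2;0 0 0 0 -10.2;0 0 0 0 -10.2;0 0 0 0 -10.2;0 0 0 0 -10;0 0 0 0 0'
cat >> h.py <<'E'
def pose():
    s=ctrl.get_state(); q=s["tool_rot"]; M=R.from_quat([q[1],q[2],q[3],q[0]]).as_matrix()
    return s["eef_pos"],M
def togo(target,yaw):  # world TCP target, tool-x yaw deg -> tool shifts mm, turn deg
    p,M=pose(); y=np.degrees(np.arctan2(M[1,0],M[0,0]))
    print("shift tool mm",np.round(M.T@(np.array(target)-p)*1000,1),"turn",round(-((yaw-y+180)%360-180),2),"yaw now",round(y,2))
E
python3 -c "
from h import *
print(ctrl.get_state()['joints']);togo([.6274,-.0286,.085],185.8)"
```

```text
t: 3.35
eef_pos: [0.5265, -0.1525, 0.2507]
tool_rot: [0.0, 0.98, 0.198, 0.0]
force: [0.5, -0.5, 0.7]
grip_width: 0.094
t: 4.6
eef_pos: [0.5848, -0.0651, 0.2504]
tool_rot: [-0.0, 0.461, 0.888, -0.0]
force: [-0.3, 0.2, -0.2]
grip_width: 0.0937
t: 5.48
eef_pos: [0.5848, -0.0651, 0.2504]
tool_rot: [-0.0, -0.049, 0.999, -0.0]
force: [0.8, -0.1, 0.5]
grip_width: 0.0935
[-2.29054471e-01  2.75500629e-01  1.39490499e+00 -6.81750042e-05
  1.47121924e+00 -1.89886408e+00]
shift tool mm [-46.   32.1 165.4] turn -0.13 yaw now -174.33
```

```bash
python3 -m crank '0 -46 32 0 0;0 0 0 50 0;0 0 0 50 0;0 0 0 0 0'; python3 -c "
from h import *
togo([.6274,-.0286,.075],185.8)
im,d=save('top','pics/t1.png'); cv2.imwrite('pics/c3.png',cv2.resize(im[90:250,190:430,::-1],None,fx=3.3,fy=3.3,interpolation=cv2.INTER_CUBIC))"
```

```text
t: 5.98
eef_pos: [0.6242, -0.028, 0.1465]
tool_rot: [-0.005, -0.049, 0.999, 0.001]
force: [1.0, -1.1, 0.6]
grip_width: 0.0938
shift tool mm [-3.8 -1.1 71.4] turn -0.13 yaw now -174.33
```

View pics/c3.png

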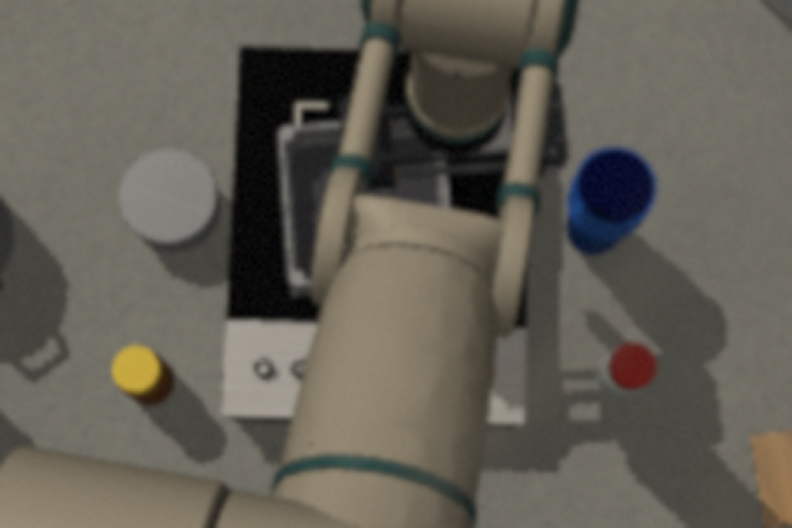

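The arm hides the wall from above, but the gripper straddles it at crop (450,150) and is clear of the tumblers at (612,190). I'll descend and grip.

```bash
python3 -m crank '0 -3.8 -1 30 0;0 0 0 30 0;0 0 0 11 0;0 0 0 0 0' 45; python3 -m crank '0.5 0 0 0 0;0.8 0 0 0 0;1 0 0 0 0;1 0 0 0 0;1 0 0 0 0;1 0 0 0 0;1 0 0 0 0;1 0 0 0 0' 45; python3 -c "
from h import *
togo([.6274,-.0286,.075],185.8)"
```

```text
t: 6.52
eef_pos: [0.6322, -0.0295, 0.0808]
tool_rot: [0.001, -0.05, 0.999, -0.0]
force: [0.2, -0.4, 1.0]
grip_width: 0.0938
t: 7.52
eef_pos: [0.6312, -0.0293, 0.0794]
tool_rot: [-0.0, -0.051, 0.999, -0.0]
force: [0.8, 0.6, -0.1]
grip_width: 0.0173
shift tool mm [3.8 1.  4.4] turn -0.01 yaw now -174.21
```

```bash
python3 -m crank '1 0 0 0 0;1 0 0 0 0;1 0 0 0 0;1 0 0 0 0' 45; python3 -c "
from h import *
togo([.6274,-.0286,.075],185.8)
im,d=save('side','pics/s1.png'); cv2.imwrite('pics/c4.png',cv2.resize(im[100:330,140:420,::-1],None,fx=2.6,fy=2.6,interpolation=cv2.INTER_CUBIC))"
```

```text
t: 8.02
eef_pos: [0.6311, -0.0288, 0.0794]
tool_rot: [-0.0, -0.05, 0.999, 0.0]
force: [-0.4, 2.4, 0.4]
grip_width: 0.0036
shift tool mm [3.7 0.5 4.4] turn -0.01 yaw now -174.21
```

View pics/c4.png

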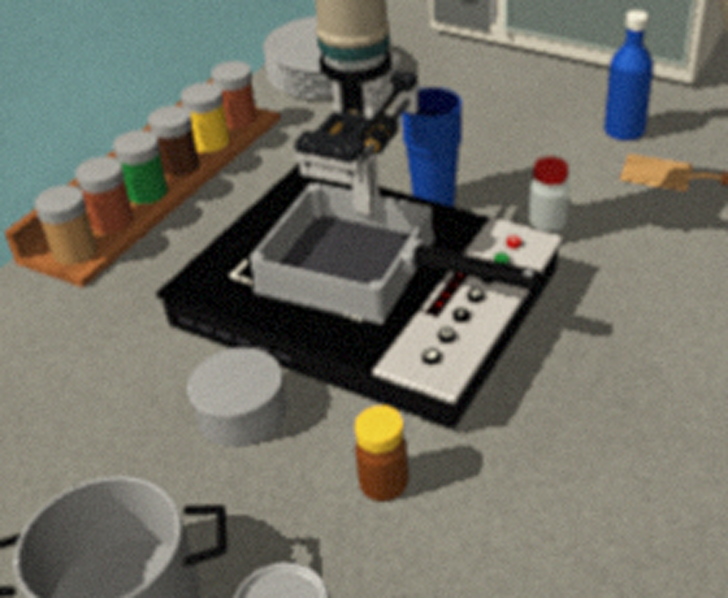

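The fingers hold the 4 mm wall (at crop (365,190), opening 3.6 mm) and nothing else has moved. The pan centre is 73 mm along tool y and 4 mm along tool x from the TCP. I'll slide it to the zone, then start the arc.

```bash
python3 -m crank '1 -5 -3.5 0 0;1 -5 -3.5 0 0;1 -5 -3.5 0 0;1 -5.2 -3.6 0 0;1 0 0 0 0' 45; python3 -m crank '1 6.8 0 0 5.35;1 6.8 0 0 5.35;1 6.8 0 0 5.35;1 6.8 0 0 5.35;1 6.8 0 0 5.35;1 6.8 0 0 5.35;1 0 0 0 0'; python3 -c "
from h import *
p,M=pose(); print(p,'centre',p+M@[.0037,.073,0], ctrl.get_state()['grip_width'])
for n in ('side','top'):
    im,d=eyes.grab_frame(n); P,u,v=cloud(n,d); s=eyes.silhouettes(n,'pan')
    if s:
        k=s[0]['mask'][v,u]; Q=P[k]; T=Q[(Q[:,2]>.098)&(Q[:,2]<.115)]; print(n,rect(T),len(T))
togo([.5685,.0285,.075],89.5)"
```

```text
t: 8.7
eef_pos: [0.654, -0.0422, 0.0795]
tool_rot: [0.001, -0.05, 0.999, -0.001]
force: [0.2, 0.3, 0.7]
grip_width: 0.0038
t: 9.57
eef_pos: [0.6133, -0.0364, 0.0794]
tool_rot: [0.001, 0.227, 0.974, -0.0]
force: [-0.6, -0.2, -0.8]
grip_width: 0.0034
[ 0.61331662 -0.0364343   0.07942214] centre [0.64230895 0.03066364 0.0794001 ] 0.003358840063478292
side (array([575.2,  63.8]), array([152.7, 297. ]), 63.62) 813
top (array([591.7,  92.7]), array([ 83.6, 295.9]), 65.58) 443
shift tool mm [68.9 38.4  4.4] turn 64.24 yaw now 153.74
```

Turn and centre agree with the side view (centre about (0.640, 0.032)). Continue the arc.

```bash
python3 -m crank '1 6.8 0 0 5.35;1 6.8 0 0 5.35;1 6.8 0 0 5.35;1 6.8 0 0 5.35;1 6.8 0 0 5.35;1 6.8 0 0 5.35;1 6.8 0 0 5.35;1 6.8 0 0 5.35;1 6.8 0 0 5.35;1 6.8 0 0 5.35'; python3 -m crank '1 6.8 0 0 5.35;1 6.8 0 0 5.35;1 0 0 0 0'; python3 -c "
from h import *
togo([.5685,.0285,.075],89.5)
for n in ('side','top'):
    im,d=save(n,f'pics/{n}2.png'); P,u,v=cloud(n,d); s=eyes.silhouettes(n,'pan')
    if s:
        k=s[0]['mask'][v,u]; Q=P[k]; T=Q[(Q[:,2]>.098)&(Q[:,2]<.115)]; print(n,rect(T),len(T))
"
```

```text
t: 11.02
eef_pos: [0.5716, 0.0148, 0.0794]
tool_rot: [0.0, 0.642, 0.766, 0.0]
force: [-0.0, 0.0, -1.1]
grip_width: 0.0036
t: 11.4
eef_pos: [0.5698, 0.0285, 0.0794]
tool_rot: [0.0, 0.71, 0.705, 0.0]
force: [0.8, -0.1, -1.0]
grip_width: 0.0035
shift tool mm [ 0.  -1.3  4.4] turn 0.1 yaw now 89.6
side (array([644.5, 106.7]), array([294. , 154.8]), 88.61) 754
top (array([609. , 109.2]), array([296.1,  69.2]), 69.39) 336
```

```bash
python3 -m crank '1 0 -1.5 0 0;1 0 0 0 0;0.4 0 0 0 0;0 0 0 0 0;0 0 0 0 0;0 0 0 0 0;0 0 0 -30 0;0 0 0 -50 0;0 0 0 -50 0'; python3 -m crank '1 -55 -27 0 0;1 -55 -27 0 0;1 -55 -27 0 0;1 -55 -27 0 0;1 -55 -27 0 0;1 -55 -27 0 0;1 0 0 0 0'; python3 -c "
from h import *
print(ctrl.get_state()['joints'])
for n in ('side','top'):
    im,d=save(n,f'pics/{n}3.png'); P,u,v=cloud(n,d); s=eyes.silhouettes(n,'pan')
    if s:
        k=s[0]['mask'][v,u]; Q=P[k]; T=Q[(Q[:,2]>.098)&(Q[:,2]<.115)]; print(n,rect(T),len(T), np.round(np.percentile(T[:,2],[5,95]),4))
im=cv2.imread('pics/top3.png');cv2.imwrite('pics/c5.png',cv2.resize(im[90:250,190:430],None,fx=3.3,fy=3.3,interpolation=cv2.INTER_CUBIC))"
```

```text
t: 12.72
eef_pos: [0.5674, 0.0281, 0.2106]
tool_rot: [-0.0, 0.71, 0.704, -0.0]
force: [0.6, 0.3, 0.2]
grip_width: 0.0701
t: 13.6
eef_pos: [0.4009, -0.3041, 0.2094]
tool_rot: [0.0, 0.712, 0.702, -0.001]
force: [0.5, 0.9, -0.5]
grip_width: 0.0071
[-7.86189292e-01  1.64870193e-01  1.64451559e+00 -1.46616454e-03
  1.33156400e+00 -7.70643002e-01]
side (array([639.4, 104.2]), array([298.6, 153.1]), 89.83) 892 [0.0989 0.1083]
top (array([643.8, 105.1]), array([295.6, 153.5]), 89.34) 692 [0.1    0.1096]
```

View pics/c5.png

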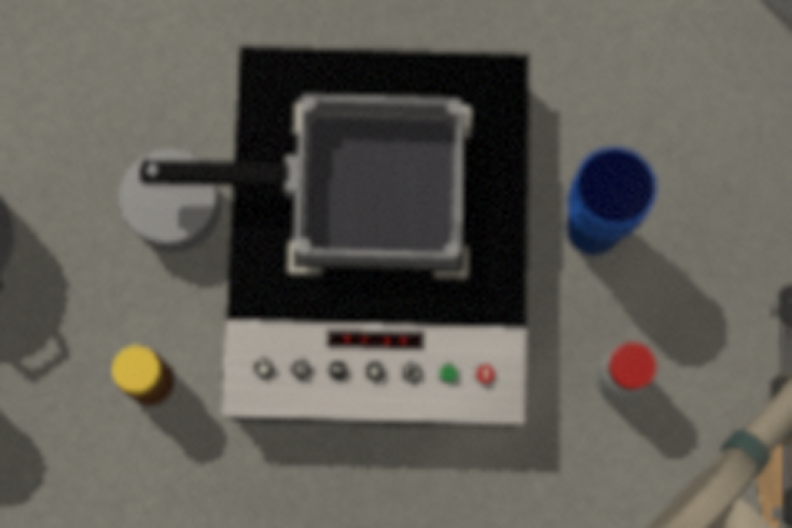

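The pan (rim crop 295–470, 97–265) sits evenly in the corner marks, its handle points left above the tin, and nothing else has moved. Both views average (0.642, 0.032), yaw about -0.5°. Now On: approach above it.

```bash
python3 -c "
from h import *
togo([.466,-.069,.085],89.5)"
```

```text
shift tool mm [230.7  61.  124.6] turn 0.05 yaw now 89.55
```

```bash
python3 -m crank '1 46 12.2 0 0;1 46 12.2 0 0;1 46 12.2 0 0;1 46 12.2 0 0;1 46.7 12.2 0 0;1 0 0 40 0;1 0 0 40 0;1 0 0 40 0;1 0 0 0 0' 20; python3 -c "
from h import *
togo([.466,-.069,.075],89.5); print(ctrl.get_state()['force'])
im,d=save('side','pics/side4.png');cv2.imwrite('pics/c6.png',cv2.resize(im[130:330,180:420],None,fx=3,fy=3,interpolation=cv2.INTER_CUBIC)[:,:,::-1])"
```

```text
t: 14.92
eef_pos: [0.4634, -0.0679, 0.0874]
tool_rot: [-0.003, 0.709, 0.705, -0.002]
force: [0.2, 0.2, 0.5]
grip_width: 0.0006
shift tool mm [-1.1  2.7 12.3] turn 0.16 yaw now 89.66
[0.17118715 0.22045437 0.48104863]
```

View pics/c6.png

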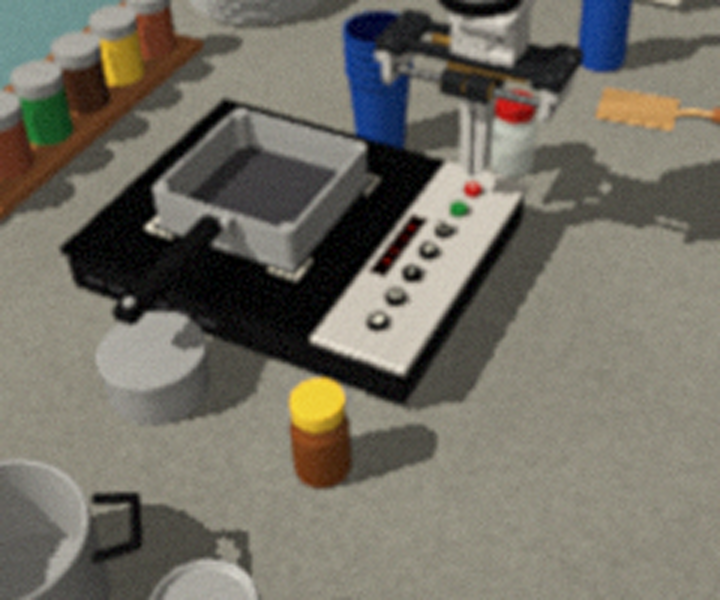

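The closed fingers are right above the red On key (473,188), and the pan sits in the marks. Fine alignment, then press.

```bash
python3 -m crank '1 -1 2.5 10 0;1 0 0 0 0;1 0 0 0 0'; python3 -c "
from h import *
togo([.466,-.069,.062],89.5); print(ctrl.get_state()['force'])"; python3 -m crank '1 0 0 5 0;1 0 0 5 0;1 0 0 4 0;1 0 0 0 0;1 0 0 0 0'; python3 -c "
from h import *
togo([.466,-.069,.062],89.5); print(ctrl.get_state()['force'])"
```

```text
t: 15.35
eef_pos: [0.4689, -0.0716, 0.0802]
tool_rot: [0.001, 0.71, 0.704, 0.0]
force: [-0.8, 0.8, -0.5]
grip_width: 0.0005
shift tool mm [ 2.6 -3.  18.2] turn -0.02 yaw now 89.48
[-0.77648958  0.82031137 -0.53628569]
t: 15.98
eef_pos: [0.4681, -0.0714, 0.0655]
tool_rot: [-0.0, 0.71, 0.704, -0.0]
force: [-1.4, -0.4, 2.0]
grip_width: 0.0003
shift tool mm [ 2.4 -2.2  3.5] turn -0.0 yaw now 89.5
[-1.40358828 -0.43089413  1.99012707]
```

```bash
python3 -m crank '1 0 0 3.5 0;1 0 0 0 0;1 0 0 0 0'; python3 -c "
from h import *
print(pose()[0],ctrl.get_state()['force'])"
```

```text
t: 16.35
eef_pos: [0.4683, -0.0714, 0.0631]
tool_rot: [0.0, 0.71, 0.704, -0.0]
force: [-3.5, 0.9, 11.7]
grip_width: 0.0006
[ 0.4683188  -0.07141055  0.06305667] [-3.49977876  0.93091919 11.68518132]
```

On bottomed out (z 0.0631, 11.7 N against 3.5 N for the spring). Let up and go to Menu.

```bash
python3 -m crank '1 0 0 -25 0;1 0 0 0 0;1 43 -0.6 0 0;1 43 -0.6 0 0;1 43 -0.6 0 0;1 43 -0.6 0 0;1 0 0 0 0;1 0 0 0 0;1 0 0 0 0'; python3 -c "
from h import *
togo([.4665,.1013,.062],89.5); print(ctrl.get_state()['force'])"
```

```text
t: 17.48
eef_pos: [0.4674, 0.0997, 0.0865]
tool_rot: [-0.0, 0.711, 0.704, -0.0]
force: [0.0, 0.3, -0.5]
grip_width: 0.0007
shift tool mm [ 1.6 -0.9 24.5] turn -0.08 yaw now 89.42
[ 0.04917597  0.28359629 -0.46605051]
```

```bash
python3 -m crank '1 1.5 -1 8 0;1 0 0 8 0;1 0 0 5 0;1 0 0 3.7 0;1 0 0 0 0;1 0 0 0 0;1 0 0 0 0'; python3 -c "
from h import *
togo([.4665,.1013,.062],89.5)"
```

```text
t: 18.35
eef_pos: [0.466, 0.1017, 0.0631]
tool_rot: [0.0, 0.71, 0.704, -0.001]
force: [-3.7, -1.5, 9.9]
grip_width: 0.0005
shift tool mm [-0.4  0.5  1.1] turn 0.02 yaw now 89.52
```

Menu bottomed out (9.9 N). Next is Timer at y -0.0007.

```bash
python3 -m crank '1 0 0 -25 0;1 0 0 0 0;1 -34 0.3 0 0;1 -34 0.3 0 0;1 -34 0.3 0 0;1 0 0 0 0;1 0 0 0 0;1 0 0 0 0'; python3 -c "
from h import *
togo([.4663,-.0008,.062],89.5); print(ctrl.get_state()['force'])"
```

```text
t: 19.35
eef_pos: [0.4662, 0.0011, 0.0869]
tool_rot: [-0.0, 0.71, 0.704, -0.0]
force: [-0.6, -0.2, -0.8]
grip_width: 0.0005
shift tool mm [-1.9  0.1 24.9] turn 0.05 yaw now 89.55
[-0.55409458 -0.19434628 -0.76114063]
```

```bash
python3 -m crank '1 -1.8 0 8 0;1 0 0 8 0;1 0 0 5 0;1 0 0 4 0;1 0 0 0 0;1 0 0 0 0;1 0 0 0 0'; python3 -m crank '1 0 0 -25 0;1 0 0 0 0;1 17 0 0 0;1 17 0 0 0;1 0 0 0 0;1 0 0 0 0;1 0 0 0 0'; python3 -c "
from h import *
togo([.4665,.0333,.062],89.5); print(ctrl.get_state()['force'])"
```

```text
t: 20.23
eef_pos: [0.4659, -0.0013, 0.0631]
tool_rot: [-0.0, 0.71, 0.704, -0.0]
force: [-2.8, 1.9, 9.9]
grip_width: 0.0005
t: 21.1
eef_pos: [0.4667, 0.0322, 0.0871]
tool_rot: [0.0, 0.71, 0.704, -0.0]
force: [-0.3, -0.4, -0.1]
grip_width: 0.0005
shift tool mm [ 1.1 -0.2 25.1] turn -0.0 yaw now 89.5
[-0.26800988 -0.39405511 -0.0895771 ]
```

Timer bottomed out (9.9 N). Now Plus, then over to Start (y -0.0347).

```bash
python3 -m crank '1 1 0 8 0;1 0 0 8 0;1 0 0 5 0;1 0 0 4 0;1 0 0 0 0;1 0 0 0 0;1 0 0 0 0'; python3 -m crank '1 0 0 -25 0;1 0 0 0 0;1 -34 0 0 0;1 -34 0 0 0;1 0 0 0 0;1 0 0 0 0;1 0 0 0 0'; python3 -c "
from h import *
togo([.466,-.0347,.062],89.5); print(ctrl.get_state()['force'])"
```

```text
t: 21.98
eef_pos: [0.4662, 0.0332, 0.0631]
tool_rot: [-0.0, 0.71, 0.704, -0.0]
force: [-3.7, -1.3, 10.6]
grip_width: 0.0005
t: 22.85
eef_pos: [0.4659, -0.0337, 0.0869]
tool_rot: [-0.0, 0.71, 0.704, -0.0]
force: [-0.2, -0.3, 0.2]
grip_width: 0.0002
shift tool mm [-1.   0.1 24.9] turn 0.04 yaw now 89.54
[-0.22165407 -0.30806457  0.2370723 ]
```

```bash
python3 -m crank '1 -1 0 8 0;1 0 0 8 0;1 0 0 5 0;1 0 0 4 0;1 0 0 0 0;1 0 0 0 0;1 0 0 0 0'; python3 -m crank '1 0 0 -40 0;1 0 0 -50 0;1 0 0 -40 0;1 -50 -12 0 0;1 -50 -12 0 0;1 -50 -12 0 0;1 -50 -12 0 0;1 -50 -12 0 0;1 0 0 0 0;1 0 0 0 0'; python3 -c "
from h import *
for n in ('side','top'):
    im,d=save(n,f'pics/{n}5.png'); P,u,v=cloud(n,d); s=eyes.silhouettes(n,'pan')
    if s:
        k=s[0]['mask'][v,u]; Q=P[k]; T=Q[(Q[:,2]>.098)&(Q[:,2]<.115)]; print(n,rect(T),len(T))
print(ctrl.get_state()['force'])
a=cv2.imread('pics/top5.png')[90:250,190:430];cv2.imwrite('pics/c7.png',cv2.resize(a,None,fx=3.3,fy=3.3,interpolation=cv2.INTER_CUBIC))"
```

```text
t: 23.72
eef_pos: [0.4656, -0.0353, 0.0631]
tool_rot: [-0.0, 0.71, 0.704, -0.0]
force: [-3.3, 1.4, 10.6]
grip_width: 0.0004
t: 24.98
eef_pos: [0.4038, -0.2845, 0.1919]
tool_rot: [-0.001, 0.71, 0.704, 0.0]
force: [0.4, 0.0, 0.3]
grip_width: 0.0006
side (array([640.6, 104.5]), array([298.6, 152.4]), 88.92) 887
top (array([643.1, 103.4]), array([292.5, 153.4]), 89.45) 681
[-0.22578145 -0.55089078  0.50986423]
```

View pics/c7.png

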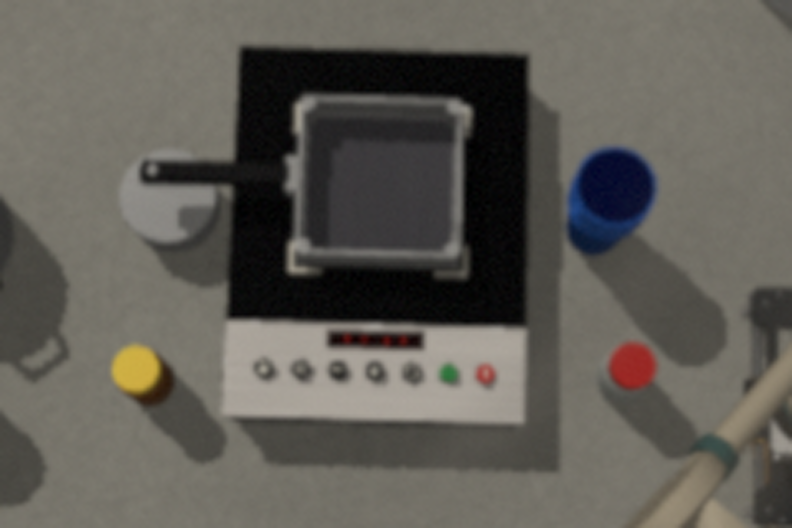

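The pan (295–470, 97–265) is unchanged in the marks. All bystanders in view are where they were, and the arm is off to the right and clear of everything. Handing in.

```bash
python3 -c "
from station import workorder
print(workorder.close_job())"
```

```text
the job is handed in; nothing more can be done
None
```

The pan is in the middle of the corner marks with its handle straight out to the left, away from the blue tumblers. The five keys were pressed in order and the job is handed in. The robot's clock read about 25 s of the 58 s allowed. No verdict was reported.

- **Pan:** I gripped its right wall, slid it to the zone and turned it 96° clockwise. The last check put it within about 2 mm of the zone on average. The two cameras differed by about 3 mm in x and 1 mm in y, and the yaw was within about 1° of square.
- **Keys:** On, Menu, Timer, Plus and Start each bottomed out, with the tool at z = 0.063 m and 10 to 12 N. The tool rose 25 mm or more after each press. The On key took a second push in the same press, because the first stopped about 1.5 mm down. It was not let up in between.
- **Surroundings:** The final top view shows the tumblers, tin and both jars where they were, and the arm is clear of everything. The bottle, steel tumbler, spatula and pot lay mostly outside that view and were not measured at the end. Key travel cannot be read directly; tool height and force stand in for it.
- **Disagreements:** The networks' points for the salt and masala jars did not agree between the two cameras, so I placed both by eye from the pictures.

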